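# Snug a gas chamber's lid down in star order

### The arm

A 6-joint arm with a two-finger parallel gripper is mounted at the origin on the work surface. World frame = base frame: x ahead of the robot, y to its left, z up, the work surface at z = 0. Lengths are in m, angles in rad, forces in N, time in s.
With the tool pointing down it reaches from about 0.35 to 0.775 m from the base axis. Payload 5.5 kg.
Tool frame: the origin (TCP) lies at the very end of the fingers, on their centre line; the grasp point (between the pads) lies 19 mm behind it; z points along the fingers, y is the line along which they close (so a half turn about z gives the same grasp; the last joint's range is limited). The gripper opens to 85 mm and grips with 20 to 120 N. Pads are 22 mm wide; open, the fingers measure 114 mm over their backs; the gripper's body (76 mm by 85 mm) begins 54 mm behind the grasp point. The pads swing forward as they close: fully open they stand 13 mm farther back than shut.
Start: joints at [-1.265, 0.313, 0.046, 1.304, 0, 1.431], TCP at [0.248, -0.519, 0.231] pointing down, gripper open.
Joint ranges: [-2.76, 2.76], [-0.86, 1.69], [-1.03, 1.26], [-2.2, 2.34], [-1.47, 1.5], [-3.14, 3.14]. Speed limits (rad/s): [2.57, 2.57, 3.14, 3.14, 3.14, 3.14].

### API

Orientations are given as a unit quaternion [w, x, y, z].
In Python, from workcell import env gives the robot as it stands. The module is installed in compiled form; this text tells all that it offers.
- The arm moves only by the tool jog_arm, never from a script. Its arguments are lists of equal length, an entry for each row: "gripper": the opening, from 0 (shut) to 1 (fully open); "offset": the shift along the world's x, y, z in cm, a list of three; "twist": the turn about the world's z in degrees. In form: {"gripper": [gripper, ...], "offset": [[dx, dy, dz], ...], "twist": [twist, ...]}. A call has exactly 8 rows; each row is the pose to reach, as a shift and turn from the pose commanded when the call began; what a row does not reach only later rows make up. A row lasts 1/8 s, in which the tool goes at most 62.5 mm and 10.7 degrees, less where a joint would pass 70% of its speed; a pose out of reach is approached as far as the arm can. A call with a gripper value outside its range is refused whole. The fingers move at their own pace and stop on an object; "squeeze" is the grip in N (left out, the last holds). Time passes only in rows, so rows that repeat a pose let the fingers close, or fill a call up. It gives the time, the measured TCP pose, the force, the opening and the grip force at its end, in the units of the state.
- env.get_state(): the state, without advancing time (a new reading comes with each control period).
- env.read_camera(name): name is "side" or "top"; returns a dict with "image" (420x560x3 uint8, red, green, blue), "z_map" (420x560 float32, m along the optical axis (not along the pixel's ray), 0 where there is no reading), "fovy" (degrees; the focal length in pixels is half the picture's height over the tangent of half this angle, whatever the lens; pixels are square), "cx", "cy" (the principal point, pixels), "cam_to_world" (4x4, takes a point from camera to world coordinates). Camera axes: x right, y up, looking along -z (the intrinsics and any distortion apply to the point x, -y, -z); pixel columns grow to the right and rows downward; lengths in m; the calibration is good to about 2 mm. A picture is of the moment at which its call begins.
- env.hand_in(): hands the job in; it is judged then, once.
The state is a dict: "clock": time; "joint_pos": joint angles; "qvel": joint speeds; "tau": joint torques, N m; "tcp_pos": TCP position; "orientation": TCP orientation; "wrist_force": force on the tool from outside, world axes, zero at the start; "ft_torque": the same for the moment, N m; "finger_gap": finger opening in m; "grip_force": force on a finger pad.
Only numpy, scipy, OpenCV 4.12 (cv2) and the standard library are available. Lean on these libraries where they do the work, as an engineer would, in place of code of your own. Each camera call takes 0.05 s, during which the arm holds its last target. There are 200 camera calls.

### The job

Close the acrylic gas chamber: first run the four wing nuts down so that all of them bear lightly on the lid, then snug them in star order (always going to the diagonally opposite nut next), a little at a time, so that the lid comes down level on its gasket and sits fully home on the flange with every nut snug. Do it by feel: never let the lid tip noticeably or overtighten a nut, since the acrylic cracks, and leave the mouse, the note block and the beaker alone.

Things in the scene. Friction and masses are not known exactly. Their poses are not given: they have to be found in the camera images.
- chamber: Clear acrylic gas chamber, fixed to the bench: 150 mm square tank on a black 230 mm square foot plate. Origin: middle of its underside on the bench; z up, x and y along its sides. On top a 190 mm square flange with four steel studs at x = +/-75, y = +/-75 mm, each with a wing nut.
- flange (a point): Middle of the flange's raised face (164 mm square), 92 mm above the bench; axes as the chamber's. A soft black sponge gasket (126 mm square) stands 2.5 mm proud of it: about 2 N per mm at each corner, so it alone puts about 6 N on each nut when the lid is home.
- lid: Clear acrylic lid, 190 x 190 x 12 mm, about 0.5 kg, loose over the studs. Origin: middle of its underside, at the start 2.5 mm above the flange face (resting on the gasket), home at 0. It rocks on the gasket: one nut alone run 1.2 mm past first touch tips it up to 2 mm corner to corner; 2.6 mm (0.0125 rad) is the most it may tip.
- nut1: Black wing nut at the chamber's +x +y corner, opposite nut3. Origin: centre of its underside, on its axis; z up, x along the wing. Round foot 34 mm across, 6 mm thick, necking in to 16 mm at 14 mm; wing 46 mm long, 12 mm thick, 12 to 48 mm up, top edge rounded. Pinch or straddle the wing's flats with the grasp point 35 mm up: the fingertips then clear the foot. Clockwise from above tightens.
- nut2: Same nut at the +x -y corner, opposite nut4. All nuts: quick-acting thread, the nut sinks 15 mm per turn (2.4 mm per rad), so let the hand sink with it. At the start the underside is 0.5 to 1.2 mm clear of the lid; from there to snug takes about 1.5 to 1.8 rad, best in two or more holds. A nut stays where it is left.
- nut3: Same nut at the -x -y corner, opposite nut1. Feel of all nuts: runs free at 0.012 N m; once it bears on the lid, add about 0.0065 N m per N of clamp load (friction varies by a fifth). Load grows slowly while the gasket squeezes; with the lid home it climbs steeply, about 20 N per 0.1 rad (springy nylon washer under the nut, 90 N per mm).
- nut4: Same nut at the -x +y corner, opposite nut2. All nuts: light bearing is 2 to 8 N of clamp load (up to 0.06 N m), lid still proud; snug is 25 to 35 N (about 0.17 to 0.24 N m; turned like a key between fingers 18 mm apart, 5 to 6 N on a finger pad) with the lid home; at 60 N (about 0.4 N m) the acrylic cracks. Tightening one nut can slacken its neighbours a little.
- mouse: Black computer mouse, 105 x 58 x 34 mm, on a blue mat left of the chamber; leave alone. Origin: centre of its underside.
- note_block: Block of sticky notes, 50 x 50 x 44 mm, right of the chamber; leave alone. Origin: centre of its underside.
- beaker: Glass beaker, 66 mm wide, 85 mm high, far right of the chamber; leave alone. Origin: centre of its underside.

How it is judged:
By the outcome, as a careful person would: the job done as asked, in the order asked, and still so for the second after the job is handed in, with the robot touching nothing.
It also fails if it takes over 72 s, if anything falls off the work surface, if the arm or the gripper's body presses on something with over 40 N, if the wrist force passes 120 N, or if a joint passes its speed limit or range.

## Working session

There is one attempt and no reset: what is moved stays moved. The work goes in short steps, Python scripts to look and compute and a tool call to move; the robot and the scene stay as the last step left them, time stands still between calls to the robot, and variables do not carry over. Pictures are saved under pics/ and viewed, at most 10 in all, crops included, and the job is handed in when it is done.

Besides the shell and the picture viewer there is one more tool, called after "Request:" as name(argument=value, ...), one argument or row to a line, values as JSON. jog_arm: Moves the arm, as the interface text tells. Its arguments: {"type":"object","properties":{"gripper":{"type":"array"},"offset":{"type":"array"},"twist":{"type":"array"},"squeeze":{"type":"number"}},"required":["gripper","offset","twist"]}

```bash
mkdir -p pics; python3 - <<'E'
from workcell import env
import cv2,numpy as np
for n in("top","side"):
    c=env.read_camera(n); cv2.imwrite(f"pics/{n}0.png",c["image"][:,:,::-1]); np.savez(f"{n}0.npz",**c)
    print(n,c.keys(),c["fovy"],c["cx"],c["cy"],np.round(c["cam_to_world"],3).tolist())
print(env.get_state())
E
```

```text
top dict_keys(['image', 'z_map', 'fovy', 'cx', 'cy', 'cam_to_world']) 57.88593129037486 279.61911784884 209.57571977709276 [[0.021, 0.982, -0.186, 0.376], [-1.0, 0.025, 0.016, 0.036], [0.02, 0.186, 0.982, 1.087], [0.0, 0.0, 0.0, 1.0]]
side dict_keys(['image', 'z_map', 'fovy', 'cx', 'cy', 'cam_to_world']) 47.36673986833512 274.85989260468216 213.65411455129316 [[-0.984, 0.11, -0.142, 0.405], [-0.179, -0.638, 0.749, 0.905], [-0.008, 0.762, 0.648, 0.824], [0.0, 0.0, 0.0, 1.0]]
{'clock': 0.1, 'joint_pos': array([-1.26457398e+00,  3.13949828e-01,  4.50975899e-02,  1.30357666e+00,
        3.62952347e-06,  1.43121237e+00]), 'qvel': array([-1.37159711e-05, -5.28859568e-05,  2.61134026e-03,  1.51097123e-04,
        1.96838889e-03, -5.09119797e-05]), 'tau': array([ 1.80109375e-03, -4.81723666e+01,  2.99244028e+01,  1.27276615e-02,
       -2.04023027e-04, -4.83183371e-06]), 'tcp_pos': array([ 0.24779765, -0.5183752 ,  0.23048611]), 'orientation': array([-8.13604480e-04,  9.75259459e-01,  2.21061804e-01, -6.61250932e-05]), 'wrist_force': array([ 0.39083118, -0.26915379, -0.62566061]), 'ft_torque': array([-0.02369276,  0.00858828,  0.03593966]), 'grip_force': 0.0, 'finger_gap': 0.08506749778938257}
```

View pics/top0.png

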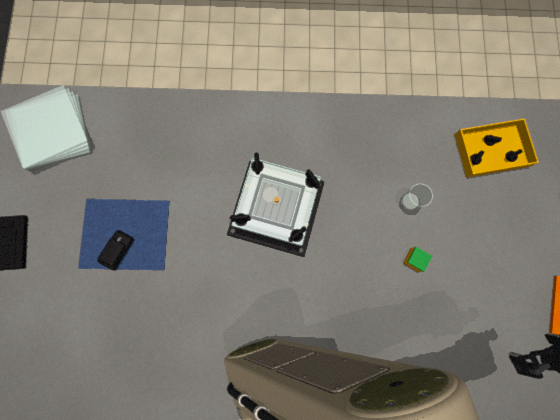

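View pics/side0.png

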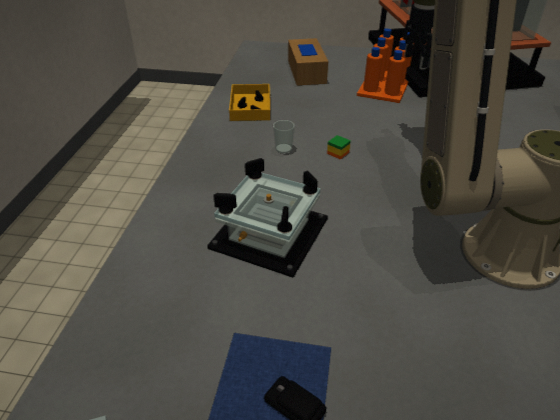

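The top view shows the chamber at about (277,203), with nuts at (257,163), (313,180), (297,235) and (240,219). The side view shows the same four nuts at (255,168), (310,182), (285,218) and (226,202). Next I'll measure the wings from the depth maps.

```bash
cat > m.py <<'E'
import numpy as np,cv2
from scipy import ndimage as nd
def pts(c):
    h,w=c["z_map"].shape; f=h/2/np.tan(np.radians(float(c["fovy"]))/2)
    v,u=np.mgrid[:h,:w]; z=c["z_map"]
    p=np.stack([(u-c["cx"])/f*z,-(v-c["cy"])/f*z,-z],-1)
    T=c["cam_to_world"]; return p@T[:3,:3].T+T[:3,3]
def nuts(c,zlo=.118,zhi=.165,ctr=None):
    P=pts(c); g=c["image"].max(2)
    ok=(c["z_map"]>0)&(P[...,2]>zlo)&(P[...,2]<zhi)&(g<70)&(P[...,0]>.25)&(P[...,0]<.6)&(abs(P[...,1])<.2)
    l,n=nd.label(ok,np.ones((3,3)))
    out=[]
    for i in range(1,n+1):
        q=P[l==i]
        if len(q)<15: continue
        vu=np.argwhere(l==i).mean(0)
        m,s,a=cv2.minAreaRect((q[:,:2]*1000).astype(np.float32))
        d=q[:,:2]-q[:,:2].mean(0); w,V=np.linalg.eigh(d.T@d)
        out.append((m,s,np.degrees(np.arctan2(V[1,1],V[0,1]))%180,q[:,2].min(),q[:,2].max(),len(q),vu[::-1],q.mean(0)))
    return out
E
python3 - <<'E'
from m import *
np.set_printoptions(precision=4,suppress=True)
for n in("top","side"):
    c=dict(np.load(f"{n}0.npz")); P=pts(c)
    print(n,"bench z",P[300,200] if n=="top" else P[300,150])
    for o in nuts(c): print("  rect c",np.round(o[0],1),"size",np.round(o[1],1),"ax %.1f z %.3f-%.3f n%d"%o[2:6],"px",o[6],"mean",o[7])
    # lid top plane
    g=c["image"].min(2); ok=(P[...,2]>.095)&(P[...,2]<.115)&(abs(P[...,1])<.2)&(P[...,0]>.25)&(P[...,0]<.6)
    q=P[ok]
    if len(q): 
        r=cv2.minAreaRect((q[:,:2]*1000).astype(np.float32)); print("  lid",r,len(q),np.median(q[:,2]))
    ok=(P[...,2]>.004)&(P[...,2]<.03)&(c["image"].max(2)<60)&(abs(P[...,1])<.18)&(P[...,0]>.25)&(P[...,0]<.6)
    q=P[ok]; print("  foot",cv2.minAreaRect((q[:,:2]*1000).astype(np.float32)),np.median(q[:,2]))
E
```

```text
top bench z [0.3215 0.2334 0.0036]
  rect c [529.9 119.9] size [15.3 49.1] ax 94.0 z 0.119-0.160 n130 px [239.5077 217.9692] mean [0.5306 0.1208 0.147 ]
  rect c [495.2 -23.1] size [19.6 48.8] ax 128.3 z 0.118-0.159 n110 px [296.6091 234.1818] mean [ 0.493  -0.0228  0.1487]
  lid ((558.0577392578125, 37.364585876464844), (190.4953155517578, 131.16473388671875), 75.56330871582031) 2684 0.10754468355863489
  foot ((551.0752563476562, 38.32450866699219), (228.43894958496094, 156.3898162841797), 75.70773315429688) 0.01263349098237021
side bench z [ 0.8038  0.2876 -0.0011]
  rect c [495.9 -20.1] size [14.4 53. ] ax 133.6 z 0.118-0.157 n215 px [309.5349 181.3023] mean [ 0.4947 -0.0166  0.1397]
  rect c [532.4 125.5] size [18.2 46.2] ax 90.6 z 0.119-0.158 n163 px [284.1043 218.7669] mean [0.5315 0.1317 0.1425]
  lid ((558.48681640625, 37.99286651611328), (196.2293701171875, 133.87428283691406), 75.94877624511719) 2285 0.10619021043628685
  foot ((527.491455078125, 45.718772888183594), (236.2652587890625, 107.63885498046875), 75.1431655883789) 0.01155291265741426
```

```bash
sed -i 's/<\.6)/<.75)/' m.py
python3 - <<'E'
from m import *
np.set_printoptions(precision=4,suppress=True)
for n in("top","side"):
    c=dict(np.load(f"{n}0.npz")); P=pts(c); print(n)
    for lo in (.118,.145):
      for o in nuts(c,lo): print("  rect c",np.round(o[0],1),"size",np.round(o[1],1),"ax %.1f z %.3f-%.3f n%d"%o[2:6],"mean",o[7])
    for nm,a,b,mx in(("lid",.095,.115,999),("foot",.006,.03,60)):
        ok=(P[...,2]>a)&(P[...,2]<b)&(c["image"].max(2)<mx)&(abs(P[...,1]-.04)<.16)&(P[...,0]>.4)&(P[...,0]<.75)
        q=P[ok]; print("  ",nm,cv2.minAreaRect((q[:,:2]*1000).astype(np.float32)),len(q),np.median(q[:,2]))
E
```

```text
top
  rect c [676.1  84. ] size [47.8 18.7] ax 5.3 z 0.118-0.160 n109 mean [0.6743 0.0826 0.1476]
  rect c [637.7 -59.6] size [49.4 16.6] ax 38.4 z 0.118-0.160 n136 mean [ 0.6367 -0.0609  0.1464]
  rect c [529.9 119.9] size [15.3 49.1] ax 94.0 z 0.119-0.160 n130 mean [0.5306 0.1208 0.147 ]
  rect c [495.2 -23.1] size [19.6 48.8] ax 128.3 z 0.118-0.159 n110 mean [ 0.493  -0.0228  0.1487]
  rect c [676.5  83.4] size [47.  11.7] ax 5.0 z 0.146-0.160 n81 mean [0.6755 0.0827 0.1548]
  rect c [639.6 -61.4] size [48.7 11.4] ax 38.8 z 0.145-0.160 n91 mean [ 0.6384 -0.0613  0.1535]
  rect c [532.1 120.7] size [10.8 47.6] ax 92.7 z 0.146-0.160 n94 mean [0.532  0.1203 0.1539]
  rect c [495.  -23.4] size [12.  48.7] ax 128.2 z 0.145-0.159 n88 mean [ 0.4938 -0.0227  0.1543]
   lid ((587.1912231445312, 29.870140075683594), (190.569091796875, 191.24331665039062), 75.52686309814453) 4553 0.10758938262494144
   foot ((584.9833374023438, 29.61365509033203), (228.9079132080078, 226.40786743164062), 75.70773315429688) 1026 0.012663792572351507
side
  rect c [638.8 -58.4] size [51.9 15.3] ax 35.7 z 0.118
[... 274 characters left out ...]
] ax 90.6 z 0.119-0.158 n163 mean [0.5315 0.1317 0.1425]
  rect c [639.1 -59.5] size [51.2 13.1] ax 36.5 z 0.145-0.158 n93 mean [ 0.6395 -0.0585  0.1511]
  rect c [496.2 -21.4] size [13.2 50.7] ax 132.8 z 0.145-0.157 n89 mean [ 0.495  -0.0188  0.1513]
  rect c [678.   85.4] size [50.9 13.5] ax 6.0 z 0.145-0.157 n124 mean [0.6778 0.0869 0.1515]
  rect c [533.1 124.4] size [11.3 46.4] ax 92.4 z 0.145-0.158 n89 mean [0.5325 0.1274 0.1526]
   lid ((587.41552734375, 30.264633178710938), (196.1249542236328, 192.9355010986328), 75.18318939208984) 3862 0.10619465565547248
   foot ((586.6621704101562, 30.02239227294922), (236.2652587890625, 230.0732421875), 75.1431655883789) 2394 0.011670742521375177
```

Chamber centre is about (0.5867, 0.0305) with yaw -14.5°. The four nuts sit on the expected 106 mm radius: A(678,84), B(640,-61), C(495,-23) and D(533,122) mm. I'll go to C first.

Request:
jog_arm(
  gripper=[0.5,0.5,0.5,0.5,0.5,0.5,0.5,0.5],
  offset=[
    [2.5,5,0],
    [5,10,0],
    [7.5,15,0],
    [10,20,0],
    [12.5,25,0],
    [15,30,0],
    [17.5,35,0],
    [20,40,0],
  ],
  twist=[10.5,21,31.5,42,52.5,63,73.5,84],
  squeeze=20,
)

```text
clock: 1.1
tcp_pos: [0.4483, -0.1171, 0.2312]
orientation: [0.0, 0.574, 0.819, 0.0]
wrist_force: [1.8, -0.6, -0.6]
finger_gap: 0.0425
grip_force: 0.0
```

Request:
jog_arm(
  gripper=[0.45,0.45,0.45,0.45,0.45,0.45,0.45,0.45],
  offset=[
    [2.35,4.7,0],
    [4.7,9.4,0],
    [4.7,9.4,-2],
    [4.7,9.4,-4],
    [4.7,9.4,-4],
    [4.7,9.4,-6.5],
    [4.7,9.4,-9],
    [4.7,9.4,-10.6],
  ],
  twist=[10,20,20,20,20,20,20,20],
)

```text
clock: 2.1
tcp_pos: [0.4948, -0.0251, 0.1251]
orientation: [-0.0, 0.427, 0.904, 0.0]
wrist_force: [-1.1, 0.8, 0.4]
finger_gap: 0.0384
grip_force: 0.0
```

```bash
cat > s.py <<'E'
from workcell import env
import numpy as np
np.set_printoptions(precision=4,suppress=True)
s=env.get_state()
for k in("clock","tcp_pos","joint_pos","tau","wrist_force","ft_torque","grip_force","finger_gap"):print(k,s[k])
o=s["orientation"];print("yaw",np.degrees(2*np.arctan2(o[2],o[1])))
E
cat > look.py <<'E'
import sys,cv2
from m import *
from workcell import env
o=[]
for n in("side","top"):
    c=env.read_camera(n); np.savez(f"{n}{sys.argv[1]}.npz",**c)
    im=c["image"][:,:,::-1]; im=im[110:290,180:360] if n=="side" else im[120:280,190:350]
    o.append(cv2.resize(im,(400,400),interpolation=cv2.INTER_CUBIC))
cv2.imwrite(f"pics/l{sys.argv[1]}.png",np.hstack(o))
E
python3 look.py 1; python3 s.py
```

```text
clock 2.2
tcp_pos [ 0.4939 -0.0249  0.1244]
joint_pos [-0.213   0.2221 -0.347   1.0042  0.0001  0.6683]
tau [ -0.0307 -39.9664  27.2853  -0.5242   0.0025  -0.    ]
wrist_force [0.6049 0.1444 0.1294]
ft_torque [-0.0401 -0.0188  0.0176]
grip_force 0.0
finger_gap 0.03821730374042832
yaw 129.5067366300783
```

View pics/l1.png

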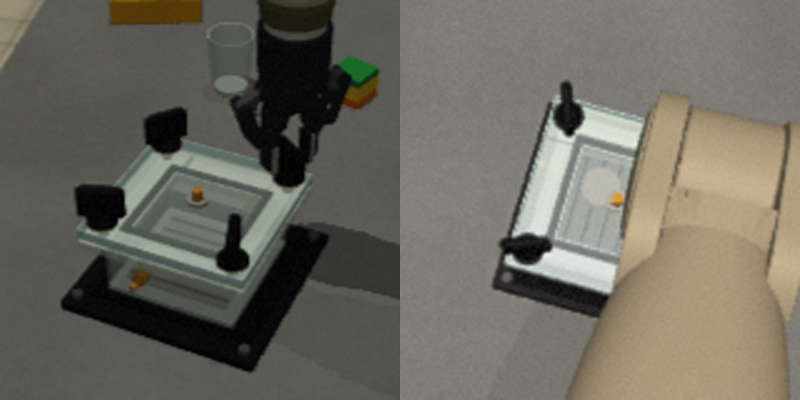

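The side crop (about 290,160) shows the fingers straddling nut C's wing and clear of the foot. Closing now.

Request:
jog_arm(
  gripper=[0.45,0.3,0.2,0.1,0,0,0,0],
  offset=[
    [0.1,0.1,-0.1],
    [0.1,0.1,-0.1],
    [0.1,0.1,-0.1],
    [0.1,0.1,-0.1],
    [0.1,0.1,-0.1],
    [0.1,0.1,-0.1],
    [0.1,0.1,-0.1],
    [0.1,0.1,-0.1],
  ],
  twist=[0,0,0,0,0,0,0,0],
)

```text
clock: 3.2
tcp_pos: [0.495, -0.0251, 0.1251]
orientation: [0.0, 0.427, 0.904, -0.002]
wrist_force: [-4.8, -3.1, 5.3]
finger_gap: 0.0113
grip_force: 23.3
```

```bash
python3 s.py
```

```text
clock 3.2
tcp_pos [ 0.495  -0.0251  0.1251]
joint_pos [-0.2108  0.2223 -0.3449  1.0042 -0.0031  0.6707]
tau [  2.341  -37.8842  27.4244  -1.5738   1.5223   0.0048]
wrist_force [-4.7588 -3.1308  5.3242]
ft_torque [-0.8719  0.8417  0.0146]
grip_force 23.3044196292758
finger_gap 0.01133796049210255
yaw 129.49105632937315
```

Request:
jog_arm(
  gripper=[0,0,0,0,0,0,0,0],
  offset=[
    [-0.1,-0.1,0.1],
    [-0.1,-0.1,0.08],
    [-0.1,-0.1,0.07],
    [-0.1,-0.1,0.06],
    [-0.1,-0.1,0.05],
    [-0.1,-0.1,0.05],
    [-0.1,-0.1,0.05],
    [-0.1,-0.1,0.05],
  ],
  twist=[0,-3,-6,-9,-12,-12,-12,-12],
)

```text
clock: 4.2
tcp_pos: [0.4947, -0.0253, 0.1247]
orientation: [0.0, 0.518, 0.855, -0.0]
wrist_force: [-1.8, -6.0, -3.6]
finger_gap: 0.0114
grip_force: 22.2
```

```bash
python3 s.py
```

```text
clock 4.2
tcp_pos [ 0.4947 -0.0253  0.1247]
joint_pos [-0.2127  0.2217 -0.3468  1.0025 -0.0009  0.8773]
tau [  2.4935 -41.5318  28.4126  -0.0377   1.531    0.0151]
wrist_force [-1.8173 -6.0126 -3.5532]
ft_torque [-1.0432  0.2189  0.0227]
grip_force 22.20397688448429
finger_gap 0.01140245904174066
yaw 117.5515715792904
```

Request:
jog_arm(
  gripper=[0,0,0,0,0,0,0,0],
  offset=[
    [0,-0.1,-0.06],
    [0,-0.1,-0.07],
    [0,-0.1,-0.08],
    [0,-0.1,-0.09],
    [0,-0.1,-0.1],
    [0,-0.1,-0.1],
    [0,-0.1,-0.1],
    [0,-0.1,-0.1],
  ],
  twist=[0,-2,-4,-6,-8,-10,-10,-10],
)

```text
clock: 5.2
tcp_pos: [0.4945, -0.0255, 0.1242]
orientation: [-0.0, 0.591, 0.806, 0.0]
wrist_force: [-3.7, -1.5, 6.4]
finger_gap: 0.0114
grip_force: 23.4
```

```bash
python3 s.py
```

```text
clock 5.2
tcp_pos [ 0.4945 -0.0255  0.1242]
joint_pos [-0.2141  0.2217 -0.3481  1.0013  0.0004  1.0516]
tau [  0.6395 -37.9481  27.7711  -1.8036   0.5886  -0.0218]
wrist_force [-3.7179 -1.5276  6.3862]
ft_torque [-0.2665  0.9124 -0.0532]
grip_force 23.416292443871498
finger_gap 0.011446243094418213
yaw 107.48185859453204
```

Request:
jog_arm(
  gripper=[0,0,0,0,0,0,0,0],
  offset=[
    [-0.05,-0.03,0.06],
    [-0.05,-0.03,0.06],
    [-0.05,-0.03,0.06],
    [-0.05,-0.03,0.05],
    [-0.05,-0.03,0.05],
    [-0.05,-0.03,0.04],
    [-0.05,-0.03,0.04],
    [-0.05,-0.03,0.04],
  ],
  twist=[0,0,-1,-2,-3,-4,-5,-6],
)

```text
clock: 6.2
tcp_pos: [0.4943, -0.0257, 0.124]
orientation: [-0.0, 0.633, 0.774, 0.0]
wrist_force: [-1.2, 3.9, -2.0]
finger_gap: 0.0116
grip_force: 22.3
```

```bash
python3 s.py
```

```text
clock 6.2
tcp_pos [ 0.4943 -0.0257  0.124 ]
joint_pos [-0.2149  0.2215 -0.3489  1.0008  0.0009  1.1554]
tau [ -2.557  -41.4165  29.0724  -0.6347  -1.4645  -0.1141]
wrist_force [-1.1896  3.8778 -2.0358]
ft_torque [1.0492 0.0511 0.0011]
grip_force 22.286350725917146
finger_gap 0.011556854549679012
yaw 101.48985602497225
```

```bash
cat > lid.py <<'E'
from m import *
import sys
C=np.array([.5867,.0305]); a=np.radians(-14.5); R=np.array([[np.cos(a),-np.sin(a)],[np.sin(a),np.cos(a)]])
N=dict(A=(.075,.075),B=(.075,-.075),C=(-.075,-.075),D=(-.075,.075))
def lid(c,ref=None):
    P=pts(c); q=(P[...,:2]-C)@R; m=(np.abs(q).max(-1)<.093)&(P[...,2]>.098)&(P[...,2]<.113)
    return P,q,m
def cmp(c,r):
    P,q,m=lid(c); P0,q0,m0=lid(r); k=m&m0
    dz=(P[...,2]-P0[...,2])[k]; A=np.c_[q[k],np.ones(k.sum())]
    ok=np.ones(len(dz),bool)
    for _ in range(6):
        x=np.linalg.lstsq(A[ok],dz[ok],rcond=None)[0]; r_=dz-A@x; s=1.48*np.median(abs(r_[ok])); ok=abs(r_)<2.5*s+1e-6
    f={n:round(1e3*(x[:2]@np.array(p)+x[2]),2) for n,p in N.items()}
    return f,"n",ok.sum(),"of",len(ok),"sd mm %.2f"%(1e3*r_[ok].std())
E
python3 - <<'E'
from lid import *
from workcell import env
L=lambda n:dict(np.load(n+".npz"))
s0=L("side0"); print("1v0",cmp(L("side1"),s0))
for i in range(2): 
    c=env.read_camera("side"); np.savez(f"side2{i}.npz",**c); print("now",cmp(c,s0))
t=env.get_state(); print(t["clock"],t["tau"],t["ft_torque"],t["wrist_force"])
print("top",cmp(L("top1"),L("top0")))
E
```

```text
1v0 ({'A': np.float64(0.1), 'B': np.float64(-0.11), 'C': np.float64(-0.12), 'D': np.float64(0.09)}, 'n', np.int64(3108), 'of', 3171, 'sd mm 1.74')
now ({'A': np.float64(0.05), 'B': np.float64(-0.23), 'C': np.float64(-0.32), 'D': np.float64(-0.04)}, 'n', np.int64(3133), 'of', 3169, 'sd mm 1.84')
now ({'A': np.float64(0.12), 'B': np.float64(-0.33), 'C': np.float64(-0.48), 'D': np.float64(-0.03)}, 'n', np.int64(3120), 'of', 3186, 'sd mm 1.80')
6.3 [ -2.53726065 -41.32603168  29.0185976   -0.65276334  -1.47232387
   0.07453873] [ 1.08994394  0.05186219 -0.03354514] [-1.12692514  4.58822576 -1.88077038]
top ({'A': np.float64(-0.17), 'B': np.float64(0.08), 'C': np.float64(0.29), 'D': np.float64(0.03)}, 'n', np.int64(2328), 'of', 2354, 'sd mm 2.33')
```

Request:
jog_arm(
  gripper=[0,0,0,0.45,0.45,0.45,0.45,0.45],
  offset=[
    [0,0.08,-0.06],
    [0,0.08,-0.08],
    [0,0.08,-0.09],
    [0,0.08,-0.09],
    [0,0.08,-0.09],
    [0,0.08,-0.09],
    [0,0.08,2.4],
    [0,0.08,5],
  ],
  twist=[-4,-8,-12,-12,-12,-12,-12,-12],
)

```text
clock: 7.3
tcp_pos: [0.4942, -0.0255, 0.1746]
orientation: [-0.0, 0.71, 0.704, -0.0]
wrist_force: [1.2, -0.2, 0.4]
finger_gap: 0.0384
grip_force: 0.0
```

```bash
python3 - <<'E'
from lid import *
from workcell import env
c=env.read_camera("side"); print("now",cmp(c,dict(np.load("side0.npz"))))
E
python3 s.py
```

```text
now ({'A': np.float64(0.24), 'B': np.float64(-0.39), 'C': np.float64(-0.88), 'D': np.float64(-0.26)}, 'n', np.int64(3143), 'of', 3185, 'sd mm 1.81')
clock 7.35
tcp_pos [ 0.4962 -0.0259  0.1783]
joint_pos [-0.2136  0.1823 -0.2577  1.1256 -0.0003  1.3649]
tau [ -0.2826 -31.8488  22.6531  -0.0236  -0.0093   0.0015]
wrist_force [ 1.4622 -0.5165  2.1013]
ft_torque [-0.0213 -0.0992 -0.0219]
grip_force 0.0
finger_gap 0.03841404868736417
yaw 89.5568188186544
```

Request:
jog_arm(
  gripper=[0.45,0.45,0.45,0.45,0.45,0.45,0.45,0.45],
  offset=[
    [2,1.2,0.5],
    [5,3,0.5],
    [8,4.8,0.5],
    [11,6.6,0.5],
    [14,8.3,0.5],
    [16,9.5,0.4],
    [17.5,10.4,0.2],
    [18.2,10.8,0],
  ],
  twist=[10.5,21,31.5,42,52.5,63,73.5,84],
)

```text
clock: 8.35
tcp_pos: [0.6774, 0.0831, 0.1733]
orientation: [-0.0, 0.053, 0.999, -0.0]
wrist_force: [-0.8, -0.0, 0.3]
finger_gap: 0.0382
grip_force: 0.0
```

Request:
jog_arm(
  gripper=[0.45,0.45,0.45,0.2,0.1,0,0,0],
  offset=[
    [0,0,-1.5],
    [0,0,-3.5],
    [0,0,-4.8],
    [0,0,-5],
    [0,0,-5],
    [0,0,-5],
    [0,0,-5],
    [0,0,-5],
  ],
  twist=[7,12,12,12,12,12,12,12],
)

```text
clock: 9.35
tcp_pos: [0.6761, 0.0829, 0.1238]
orientation: [-0.0, -0.048, 0.999, 0.0]
wrist_force: [0.0, 1.8, -7.9]
finger_gap: 0.0114
grip_force: 24.3
```

```bash
python3 s.py
```

```text
clock 9.35
tcp_pos [0.6761 0.0829 0.1238]
joint_pos [ 0.0041  0.5649  0.1689  1.1757  0.0004 -0.0927]
tau [ -1.349  -66.0864  32.2536   0.079   -0.5222   0.0081]
wrist_force [ 0.0021  1.7986 -7.9173]
ft_torque [0.3733 0.0165 0.0211]
grip_force 24.258878901600838
finger_gap 0.011447549776630683
yaw 185.54654242278954
```

Request:
jog_arm(
  gripper=[0,0,0,0,0,0,0,0],
  offset=[
    [0,0.02,-0.1],
    [0,0.02,-0.17],
    [0,0.02,-0.2],
    [0,0.02,-0.22],
    [0,0.02,-0.24],
    [0,0.02,-0.27],
    [0,0.02,-0.29],
    [0,0.02,-0.29],
  ],
  twist=[-4,-9,-14,-19,-24,-29,-34,-34],
)

```text
clock: 10.35
tcp_pos: [0.6762, 0.0833, 0.1223]
orientation: [0.0, 0.245, 0.969, 0.0]
wrist_force: [-2.8, 3.0, -0.1]
finger_gap: 0.0117
grip_force: 25.4
```

```bash
cat > now.py <<'E'
from lid import *
from workcell import env
import sys
np.set_printoptions(precision=3,suppress=True)
n=int(sys.argv[1]); r=dict(np.load("side0.npz")); F=[];T=[];G=[]
W=[]
for i in range(n):
    c=env.read_camera("side"); f=cmp(c,r); F.append([float(f[0][k]) for k in"ABCD"])
    s=env.get_state(); T.append([s["tau"][5],s["ft_torque"][2],s["grip_force"]]); W.append(s["wrist_force"])
print("ABCD",np.mean(F,0),"f",np.array(F).round(2).tolist() if n<4 else np.std(F,0)/n**.5)
print("tau6,ftz,grip",np.mean(T,0),np.std(T,0)); print("wrist",np.mean(W,0))
o=s["orientation"];print(s["clock"],"tcp",s["tcp_pos"],"yaw",np.degrees(2*np.arctan2(o[2],o[1]))%360)
E
python3 now.py 2
```

```text
ABCD [-0.13  -0.555 -0.835 -0.41 ] f [[-0.03, -0.51, -0.89, -0.41], [-0.23, -0.6, -0.78, -0.41]]
tau6,ftz,grip [ 0.033  0.    25.597] [0.033 0.035 0.059]
wrist [-4.194  3.687  2.032]
10.45 tcp [0.676 0.083 0.122] yaw 151.64804874278926
```

Request:
jog_arm(
  gripper=[0,0,0,0.45,0.45,0.45,0.45,0.45],
  offset=[
    [-0.05,0.05,-0.02],
    [-0.05,0.05,-0.06],
    [-0.05,0.05,-0.09],
    [-0.05,0.05,-0.1],
    [-0.05,0.05,-0.1],
    [-0.05,0.05,-0.1],
    [-0.05,0.05,2.5],
    [-0.05,0.05,5.1],
  ],
  twist=[-9,-18,-27,-27,-27,-27,-27,-27],
)

```text
clock: 11.45
tcp_pos: [0.6758, 0.0831, 0.1726]
orientation: [-0.0, 0.465, 0.885, -0.0]
wrist_force: [-0.2, -1.1, 0.1]
finger_gap: 0.0385
grip_force: 0.0
```

```bash
python3 now.py 1
```

```text
ABCD [-1.09 -1.09 -0.77 -0.78] f [[-1.09, -1.09, -0.77, -0.78]]
tau6,ftz,grip [0.005 0.04  0.   ] [0. 0. 0.]
wrist [1.272 0.893 2.902]
11.5 tcp [0.678 0.083 0.177] yaw 124.59795704908458
```

Request:
jog_arm(
  gripper=[0.45,0.45,0.45,0.45,0.45,0.45,0.45,0.45],
  offset=[
    [-0.3,-1.2,0.5],
    [-0.8,-3.2,0.5],
    [-1.3,-5.4,0.5],
    [-1.8,-7.6,0.5],
    [-2.4,-9.8,0.5],
    [-2.9,-12,0.4],
    [-3.3,-13.6,0.2],
    [-3.6,-14.5,0],
  ],
  twist=[10.5,21,31.5,42,52.5,63,73.5,84],
)

```text
clock: 12.5
tcp_pos: [0.6398, -0.0629, 0.1721]
orientation: [0.0, -0.249, 0.968, -0.0]
wrist_force: [-0.3, 0.1, -0.9]
finger_gap: 0.0385
grip_force: 0.0
```

Request:
jog_arm(
  gripper=[0.45,0.45,0.45,0.2,0.1,0,0,0],
  offset=[
    [0,0,-1.5],
    [0,0,-3.5],
    [0,0,-4.8],
    [0,0,-4.9],
    [0,0,-4.9],
    [0,0,-4.9],
    [0,0,-4.9],
    [0,0,-4.9],
  ],
  twist=[6,9.5,9.5,9.5,9.5,9.5,9.5,9.5],
)

```text
clock: 13.5
tcp_pos: [0.6397, -0.0616, 0.1232]
orientation: [-0.0, -0.326, 0.945, 0.0]
wrist_force: [-0.7, -0.0, -5.1]
finger_gap: 0.0113
grip_force: 23.5
```

```bash
python3 s.py
```

```text
clock 13.5
tcp_pos [ 0.6397 -0.0616  0.1232]
joint_pos [-0.2208  0.4911  0.0449  1.1252  0.0001 -0.8847]
tau [ -0.0706 -59.9326  31.0635  -0.1901  -0.0101  -0.0001]
wrist_force [-0.6646 -0.0276 -5.0514]
ft_torque [0.0299 0.0516 0.0234]
grip_force 23.507597070201882
finger_gap 0.011316543657499832
yaw 218.04154420693806
```

Request:
jog_arm(
  gripper=[0,0,0,0,0,0,0,0],
  offset=[
    [0,0,-0.12],
    [0,0,-0.15],
    [0,0,-0.17],
    [0,0,-0.2],
    [0,0,-0.22],
    [0,0,-0.25],
    [0,0,-0.28],
    [0,0,-0.28],
  ],
  twist=[-6,-12,-18,-24,-30,-36,-42,-42],
)

```text
clock: 14.5
tcp_pos: [0.64, -0.062, 0.1214]
orientation: [0.0, 0.034, 0.999, -0.0]
wrist_force: [-2.0, -1.3, 0.1]
finger_gap: 0.012
grip_force: 24.4
```

```bash
python3 now.py 2
```

```text
ABCD [-1.085 -1.285 -0.89  -0.685] f [[-1.04, -1.32, -0.96, -0.68], [-1.13, -1.25, -0.82, -0.69]]
tau6,ftz,grip [ 0.038 -0.034 24.586] [0.04  0.008 0.062]
wrist [-2.773 -1.718  1.687]
14.6 tcp [ 0.64  -0.062  0.121] yaw 176.1296256976086
```

Request:
jog_arm(
  gripper=[0,0,0.45,0.45,0.45,0.45,0.45,0.45],
  offset=[
    [-0.02,-0.02,0],
    [-0.02,-0.02,-0.02],
    [-0.02,-0.02,-0.02],
    [-0.02,-0.02,-0.02],
    [-0.02,-0.02,-0.02],
    [-0.02,-0.02,2.5],
    [-1.1,1.8,5.1],
    [-2.7,4.5,5.4],
  ],
  twist=[-3,-6,-6,-6,-6,-6,4,14],
)

```text
clock: 15.6
tcp_pos: [0.6145, -0.017, 0.1768]
orientation: [0.002, -0.09, 0.996, -0.0]
wrist_force: [0.4, 0.2, -1.5]
finger_gap: 0.0384
grip_force: 0.0
```

```bash
python3 now.py 1
```

```text
ABCD [-1.08 -1.41 -0.97 -0.64] f [[-1.08, -1.41, -0.97, -0.64]]
tau6,ftz,grip [-0.21   0.032  0.   ] [0. 0. 0.]
wrist [-3.589  2.12   0.343]
15.65 tcp [ 0.612 -0.013  0.176] yaw 190.82185487237427
```

Request:
jog_arm(
  gripper=[0.45,0.45,0.45,0.45,0.45,0.45,0.45,0.45],
  offset=[
    [-1.5,2.5,0],
    [-3.5,5.8,0],
    [-5.5,9.2,0],
    [-7.4,12.4,0],
    [-8.2,13.7,0],
    [-8.2,13.7,-1],
    [-8.2,13.7,-2.8],
    [-8.2,13.7,-4.6],
  ],
  twist=[10.5,21,31.5,42,52.5,63,73,82.5],
)

```text
clock: 16.65
tcp_pos: [0.5311, 0.1206, 0.1282]
orientation: [-0.0, 0.725, -0.689, 0.0]
wrist_force: [0.2, -0.5, 0.2]
finger_gap: 0.0387
grip_force: 0.0
```

Request:
jog_arm(
  gripper=[0.3,0.2,0.1,0,0,0,0,0],
  offset=[
    [0,0,-0.6],
    [0,0,-0.6],
    [0,0,-0.6],
    [0,0,-0.6],
    [0,0,-0.6],
    [0,0,-0.6],
    [0,0,-0.63],
    [0,0,-0.66],
  ],
  twist=[0,0,0,0,0,0,-6,-12],
)

```text
clock: 17.65
tcp_pos: [0.5315, 0.1204, 0.1224]
orientation: [0.0, -0.645, 0.764, -0.0]
wrist_force: [2.2, 0.4, -2.4]
finger_gap: 0.0118
grip_force: 26.1
```

```bash
python3 s.py
```

```text
clock 17.65
tcp_pos [0.5315 0.1204 0.1224]
joint_pos [ 0.0754  0.3118 -0.2303  1.0275  0.     -1.3268]
tau [  0.4546 -46.5683  26.7405   1.1951   0.089   -0.8617]
wrist_force [ 2.247   0.4316 -2.351 ]
ft_torque [-0.017  -0.551   0.0229]
grip_force 26.144230272620916
finger_gap 0.011785824305443377
yaw 260.3373780969711
```

Request:
jog_arm(
  gripper=[0,0,0,0,0,0,0,0],
  offset=[
    [0.02,0,-0.05],
    [0.02,0,-0.09],
    [0.02,0,-0.11],
    [0.02,0,-0.14],
    [0.02,0,-0.16],
    [0.02,0,-0.19],
    [0.02,0,-0.19],
    [0.02,0,-0.19],
  ],
  twist=[-6,-12,-18,-24,-30,-36,-36,-36],
)

```text
clock: 18.65
tcp_pos: [0.5313, 0.1206, 0.1208]
orientation: [0.0, -0.38, 0.925, 0.0]
wrist_force: [0.1, 0.7, 5.7]
finger_gap: 0.0115
grip_force: 27.3
```

```bash
python3 now.py 2
```

```text
ABCD [-1.045 -1.435 -1.25  -0.86 ] f [[-1.01, -1.49, -1.29, -0.81], [-1.08, -1.38, -1.21, -0.91]]
tau6,ftz,grip [-0.019  0.004 27.351] [0.007 0.02  0.   ]
wrist [-0.458  0.848  5.222]
18.75 tcp [0.531 0.121 0.121] yaw 224.63384073060112
```

Request:
jog_arm(
  gripper=[0,0,0,0.45,0.45,0.45,0.45,0.45],
  offset=[
    [0,0,0.06],
    [0,0,0.04],
    [0,0,0.03],
    [0,0,0.03],
    [0,0,0.03],
    [0,0,0.03],
    [0,0,2.8],
    [-0.8,-3,5.4],
  ],
  twist=[-6,-12,-17,-17,-17,-17,-17,-27],
)

```text
clock: 19.75
tcp_pos: [0.5232, 0.0911, 0.1744]
orientation: [-0.0, -0.152, 0.988, 0.0]
wrist_force: [0.6, -0.4, 0.5]
finger_gap: 0.0386
grip_force: 0.0
```

```bash
python3 now.py 2
```

```text
ABCD [-1.18  -1.385 -1.64  -1.435] f [[-1.2, -1.47, -1.66, -1.39], [-1.16, -1.3, -1.62, -1.48]]
tau6,ftz,grip [0.331 0.023 0.   ] [0.232 0.016 0.   ]
wrist [-0.051 -0.511  0.863]
19.85 tcp [0.524 0.089 0.177] yaw 197.3623124627584
```

```bash
python3 - <<'E'
s=open("lid.py").read()
s=s.replace("m=(np.abs","far=np.all([np.hypot(*(q-np.array(p)).transpose(2,0,1))>.026 for p in N.values()],0); m=far&(np.abs")
open("lid.py","w").write(s)
n=open("now.py").read()
n=n.replace('r=dict(np.load("side0.npz"));','R=[dict(np.load(f"side{k}.npz")) for k in(0,1)];')
n=n.replace("f=cmp(c,r); F.append([float(f[0][k]) for k in\"ABCD\"])","f=[cmp(c,r)[0] for r in R]; F.append([np.mean([g[k] for g in f]) for k in\"ABCD\"]); np.savez('f%.2f.npz'%env.get_state()['clock'],**c)")
open("now.py","w").write(n)
E
python3 now.py 2; python3 - <<'E'
from lid import *
L=lambda n:dict(np.load(n+".npz"))
print(cmp(L("side1"),L("side0")),cmp(L("side20"),L("side0")),cmp(L("side20"),L("side1")))
E
```

```text
ABCD [-1.28  -1.403 -1.657 -1.535] f [[-1.27, -1.46, -1.65, -1.46], [-1.3, -1.35, -1.66, -1.61]]
tau6,ftz,grip [ 0.122 -0.001  0.   ] [0.074 0.015 0.   ]
wrist [ 0.079  1.266 -0.491]
19.95 tcp [0.523 0.09  0.174] yaw 197.60425540052572
({'A': np.float64(0.11), 'B': np.float64(-0.06), 'C': np.float64(-0.1), 'D': np.float64(0.07)}, 'n', np.int64(2727), 'of', 2781, 'sd mm 1.74') ({'A': np.float64(0.03), 'B': np.float64(-0.25), 'C': np.float64(-0.31), 'D': np.float64(-0.03)}, 'n', np.int64(2757), 'of', 2787, 'sd mm 1.85') ({'A': np.float64(-0.05), 'B': np.float64(-0.31), 'C': np.float64(-0.29), 'D': np.float64(-0.02)}, 'n', np.int64(2725), 'of', 2766, 'sd mm 1.80')
```

Request:
jog_arm(
  gripper=[0.3,0.3,0.3,0.3,0.3,0.3,0.3,0.3],
  offset=[
    [-0.5,-2,0],
    [-1.1,-4.6,0],
    [-1.8,-7.2,0],
    [-2.4,-9.8,0],
    [-2.9,-11.6,0],
    [-2.9,-11.6,-1],
    [-2.9,-11.6,-3],
    [-2.9,-11.6,-5],
  ],
  twist=[10.5,21,31.5,42,52.5,63,72,72],
)

```text
clock: 20.95
tcp_pos: [0.4937, -0.025, 0.1224]
orientation: [-0.0, -0.706, 0.709, 0.001]
wrist_force: [0.4, 0.9, -0.1]
finger_gap: 0.0258
grip_force: 0.0
```

Request:
jog_arm(
  gripper=[0.21,0.21,0.21,0.21,0.21,0.21,0.21,0.21],
  offset=[
    [0,0,-0.2],
    [0,0,-0.2],
    [0,0,-0.2],
    [0,0,-0.2],
    [0,0,-0.2],
    [0,0,-0.25],
    [0,0,-0.25],
    [0,0,-0.25],
  ],
  twist=[0,0,-6,-12,-18,-24,-30,-32],
)

```text
clock: 21.95
tcp_pos: [0.494, -0.0256, 0.1221]
orientation: [-0.0, -0.481, 0.877, -0.0]
wrist_force: [-2.4, -0.5, 0.5]
finger_gap: 0.0178
grip_force: 1.0
```

```bash
python3 now.py 2
```

```text
ABCD [-1.387 -1.393 -1.635 -1.63 ] f [[-1.36, -1.38, -1.68, -1.65], [-1.42, -1.4, -1.59, -1.61]]
tau6,ftz,grip [0.164 0.041 0.975] [0.067 0.04  0.045]
wrist [-2.21  -0.608  1.025]
22.05 tcp [ 0.494 -0.026  0.122] yaw 237.60455683434557
```

Request:
jog_arm(
  gripper=[0.21,0.21,0.21,0.21,0.21,0.21,0.21,0.21],
  offset=[
    [-0.06,0,-0.02],
    [-0.06,0,-0.03],
    [-0.06,0,-0.04],
    [-0.06,0,-0.05],
    [-0.06,0,-0.06],
    [-0.06,0,-0.06],
    [-0.06,0,-0.06],
    [-0.06,0,-0.06],
  ],
  twist=[-2,-4,-6,-8,-10,-12,-14,-14],
)

```text
clock: 23.05
tcp_pos: [0.4933, -0.0255, 0.1208]
orientation: [-0.0, -0.371, 0.929, 0.0]
wrist_force: [-3.8, 2.0, 4.0]
finger_gap: 0.018
grip_force: 2.1
```

```bash
python3 now.py 2
```

```text
ABCD [-1.155 -1.567 -2.09  -1.675] f [[-1.18, -1.5, -2.08, -1.75], [-1.14, -1.63, -2.1, -1.6]]
tau6,ftz,grip [0.082 0.076 2.19 ] [0.014 0.016 0.022]
wrist [-4.04   1.673  3.628]
23.15 tcp [ 0.493 -0.025  0.121] yaw 223.55508310679042
```

Request:
jog_arm(
  gripper=[0.21,0.25,0.3,0.3,0.3,0.3,0.3,0.3],
  offset=[
    [0,0,0.2],
    [0,0,2.5],
    [1.2,0.7,5.2],
    [4.5,2.7,5.4],
    [8.5,5,5.4],
    [12.5,7.4,5.4],
    [16.2,9.6,5.4],
    [18.2,10.8,5.2],
  ],
  twist=[9,17,27.5,38,48.5,59,69.5,80],
)

```text
clock: 24.15
tcp_pos: [0.6785, 0.0832, 0.1723]
orientation: [-0.0, 0.883, -0.47, 0.001]
wrist_force: [-0.2, -0.1, 0.6]
finger_gap: 0.026
grip_force: 0.0
```

Request:
jog_arm(
  gripper=[0.3,0.3,0.21,0.21,0.21,0.21,0.21,0.21],
  offset=[
    [0,0,-2],
    [0,0,-4],
    [0,0,-5.2],
    [0,0,-5.2],
    [0,0,-5.2],
    [0,0,-5.2],
    [0,0,-5.25],
    [0,0,-5.25],
  ],
  twist=[1,1,1,0,-8,-16,-24,-29],
)

```text
clock: 25.15
tcp_pos: [0.6769, 0.0828, 0.1217]
orientation: [-0.002, 0.733, -0.68, 0.001]
wrist_force: [1.4, 1.4, -2.4]
finger_gap: 0.0179
grip_force: 2.4
```

```bash
python3 now.py 2
```

```text
ABCD [-1.723 -2.058 -2.027 -1.692] f [[-1.62, -1.96, -2.02, -1.69], [-1.82, -2.16, -2.04, -1.69]]
tau6,ftz,grip [0.327 0.056 1.449] [0.204 0.006 0.082]
wrist [ 2.041  2.311 -1.344]
25.25 tcp [0.677 0.083 0.122] yaw 274.5222002327682
```

Request:
jog_arm(
  gripper=[0.21,0.21,0.21,0.21,0.21,0.21,0.21,0.21],
  offset=[
    [-0.03,0.04,0],
    [-0.03,0.04,0],
    [-0.03,0.04,-0.02],
    [-0.03,0.04,-0.04],
    [-0.03,0.04,-0.04],
    [-0.03,0.04,0.1],
    [-0.03,0.04,2.5],
    [-0.7,-2.7,5],
  ],
  twist=[-3,-6,-9,-9,-9,1,9,0],
)

```text
clock: 26.25
tcp_pos: [0.6676, 0.0562, 0.1703]
orientation: [0.001, 0.735, -0.678, -0.001]
wrist_force: [0.0, -0.7, 0.1]
finger_gap: 0.0181
grip_force: 0.0
```

```bash
python3 now.py 3
```

```text
ABCD [-1.99  -2.165 -2.032 -1.858] f [[-2.02, -2.09, -2.0, -1.92], [-2.07, -2.22, -1.99, -1.86], [-1.88, -2.18, -2.1, -1.8]]
tau6,ftz,grip [0.234 0.008 0.   ] [0.222 0.011 0.   ]
wrist [ 0.058 -0.66   0.671]
26.4 tcp [0.669 0.054 0.172] yaw 274.52734595819254
```

Request:
jog_arm(
  gripper=[0.3,0.3,0.3,0.3,0.3,0.3,0.3,0.3],
  offset=[
    [-0.4,-1.5,0],
    [-0.9,-3.5,0],
    [-1.4,-5.5,0],
    [-1.9,-7.5,0],
    [-2.3,-9.5,0],
    [-2.7,-11,0],
    [-2.9,-11.8,0],
    [-2.9,-11.8,0],
  ],
  twist=[-10.5,-21,-31.5,-42,-52.5,-63,-73.5,-84],
)

```text
clock: 27.4
tcp_pos: [0.6383, -0.0628, 0.169]
orientation: [-0.001, -0.09, 0.996, 0.0]
wrist_force: [-0.5, 0.5, -0.7]
finger_gap: 0.0254
grip_force: 0.0
```

Request:
jog_arm(
  gripper=[0.3,0.3,0.21,0.21,0.21,0.21,0.21,0.21],
  offset=[
    [0,0,-1],
    [0,0,-3],
    [0,0,-5],
    [0,0,-5],
    [0,0,-5],
    [0,0,-5],
    [0,0,-5.05],
    [0,0,-5.05],
  ],
  twist=[-10.5,-20.5,-20.5,-22,-31,-40,-47,-52],
)

```text
clock: 28.4
tcp_pos: [0.6394, -0.0622, 0.1203]
orientation: [-0.0, 0.355, 0.935, 0.0]
wrist_force: [0.8, -0.2, -0.4]
finger_gap: 0.0177
grip_force: 0.7
```

```bash
python3 now.py 2
```

```text
ABCD [-1.947 -2.138 -2.115 -1.922] f [[-1.96, -2.09, -2.13, -2.01], [-1.93, -2.18, -2.09, -1.84]]
tau6,ftz,grip [ 0.279 -0.003  0.082] [0.21  0.006 0.041]
wrist [0.432 0.888 0.327]
28.5 tcp [ 0.639 -0.062  0.12 ] yaw 138.5691613788539
```

Request:
jog_arm(
  gripper=[0.21,0.21,0.21,0.21,0.21,0.21,0.21,0.21],
  offset=[
    [0,0,0],
    [0,0,0],
    [0,0,0],
    [0,0,-0.02],
    [0,0,0.1],
    [0,0,2],
    [-1,1.7,4.5],
    [-2.9,5,5],
  ],
  twist=[-2,-4,-6,-7,2,6,16.5,27],
)

```text
clock: 29.5
tcp_pos: [0.6121, -0.0138, 0.1716]
orientation: [0.002, 0.124, 0.992, -0.0]
wrist_force: [0.4, 0.4, -0.6]
finger_gap: 0.0179
grip_force: 0.0
```

```bash
python3 now.py 2
```

```text
ABCD [-1.993 -2.32  -2.163 -1.838] f [[-2.04, -2.38, -2.12, -1.76], [-1.95, -2.26, -2.21, -1.91]]
tau6,ftz,grip [-0.419  0.002  0.   ] [0.207 0.012 0.   ]
wrist [-1.934  1.169 -0.486]
29.6 tcp [ 0.609 -0.011  0.171] yaw 165.79626000957782
```

Request:
jog_arm(
  gripper=[0.3,0.3,0.3,0.3,0.3,0.3,0.25,0.21],
  offset=[
    [-1.8,3,0],
    [-4,6.6,0],
    [-6.2,10.2,0],
    [-8,13.2,0],
    [-8,13.2,-1],
    [-8,13.2,-3],
    [-8,13.2,-5],
    [-8,13.2,-5],
  ],
  twist=[10.5,21,31.5,42,42,42,42,38],
)

```text
clock: 30.6
tcp_pos: [0.5299, 0.118, 0.1174]
orientation: [-0.002, -0.201, 0.98, -0.0]
wrist_force: [0.7, -0.4, 0.1]
finger_gap: 0.018
grip_force: 0.0
```

Request:
jog_arm(
  gripper=[0.21,0.21,0.21,0.21,0.21,0.21,0.21,0.21],
  offset=[
    [0,0,0],
    [0,0,0],
    [0,0,0],
    [0,0,-0.02],
    [0,0,-0.03],
    [0,0,-0.04],
    [0,0,-0.05],
    [0,0,-0.05],
  ],
  twist=[-6,-12,-16,-18,-20,-22,-24,-26],
)

```text
clock: 31.6
tcp_pos: [0.5288, 0.1198, 0.118]
orientation: [-0.002, 0.023, 1.0, 0.001]
wrist_force: [-5.2, 5.8, 0.1]
finger_gap: 0.0183
grip_force: 3.7
```

```bash
python3 now.py 2
```

```text
ABCD [-2.107 -2.308 -2.3   -2.1  ] f [[-2.2, -2.26, -2.17, -2.1], [-2.02, -2.36, -2.42, -2.09]]
tau6,ftz,grip [0.214 0.124 3.474] [0.059 0.005 0.012]
wrist [-5.103  6.102  0.423]
31.7 tcp [0.529 0.12  0.118] yaw 177.35626843600616
```

Request:
jog_arm(
  gripper=[0.21,0.25,0.3,0.3,0.3,0.3,0.3,0.3],
  offset=[
    [0,0,0.3],
    [0,0,2.8],
    [-0.4,-1.5,5.2],
    [-1.4,-5.5,5.4],
    [-2.4,-9.5,5.4],
    [-3.3,-13,5.4],
    [-3.6,-14.4,5.4],
    [-3.6,-14.4,4],
  ],
  twist=[10,18,28,38,48,58,63,63],
)

```text
clock: 32.7
tcp_pos: [0.4957, -0.0269, 0.1594]
orientation: [0.001, -0.501, 0.865, -0.001]
wrist_force: [0.5, 0.3, 0.2]
finger_gap: 0.0256
grip_force: 0.0
```

```bash
python3 now.py 3
```

```text
ABCD [-2.11  -2.338 -2.378 -2.15 ] f [[-2.1, -2.34, -2.36, -2.11], [-2.08, -2.33, -2.38, -2.13], [-2.14, -2.34, -2.4, -2.2]]
tau6,ftz,grip [-0.03   0.003  0.   ] [0.052 0.014 0.   ]
wrist [-0.539 -0.08  -0.634]
32.85 tcp [ 0.494 -0.025  0.158] yaw 240.39376482413178
```

Request:
jog_arm(
  gripper=[0.25,0.21,0.21,0.21,0.21,0.21,0.21,0.21],
  offset=[
    [0,-0.05,-2],
    [0,-0.05,-3.7],
    [0,-0.05,-3.7],
    [0,-0.05,-3.7],
    [0,-0.05,-3.7],
    [0,-0.05,-3.72],
    [0,-0.05,-3.73],
    [0,-0.05,-3.74],
  ],
  twist=[0,0,-7,-14,-17,-19,-20,-21],
)

```text
clock: 33.85
tcp_pos: [0.4942, -0.0244, 0.1218]
orientation: [-0.0, -0.338, 0.941, 0.001]
wrist_force: [-1.4, 3.2, -0.7]
finger_gap: 0.0182
grip_force: 1.4
```

```bash
python3 now.py 3
```

```text
ABCD [-2.168 -2.302 -2.38  -2.248] f [[-2.14, -2.46, -2.47, -2.16], [-2.19, -2.21, -2.3, -2.28], [-2.17, -2.24, -2.37, -2.3]]
tau6,ftz,grip [0.07  0.027 1.533] [0.039 0.017 0.1  ]
wrist [-1.375  3.936 -0.469]
34.0 tcp [ 0.494 -0.025  0.122] yaw 219.5662982033607
```

Request:
jog_arm(
  gripper=[0.21,0.21,0.21,0.21,0.21,0.21,0.21,0.21],
  offset=[
    [-0.02,0.07,0],
    [-0.02,0.07,0],
    [-0.02,0.07,-0.01],
    [-0.02,0.07,-0.02],
    [-0.02,0.07,-0.02],
    [-0.02,0.07,-0.02],
    [-0.02,0.07,-0.02],
    [-0.02,0.07,-0.02],
  ],
  twist=[0,-1,-2,-3,-4,-4,-4,-4],
)

```text
clock: 35.0
tcp_pos: [0.4942, -0.0244, 0.1217]
orientation: [-0.0, -0.305, 0.952, 0.0]
wrist_force: [-3.4, 1.9, -0.8]
finger_gap: 0.018
grip_force: 1.9
```

```bash
python3 now.py 3
```

```text
ABCD [-2.162 -2.337 -2.403 -2.232] f [[-2.16, -2.36, -2.44, -2.24], [-2.2, -2.26, -2.31, -2.26], [-2.12, -2.39, -2.46, -2.2]]
tau6,ftz,grip [0.049 0.035 1.917] [0.    0.019 0.004]
wrist [-3.297  2.355 -1.23 ]
35.15 tcp [ 0.494 -0.024  0.122] yaw 215.5439248719446
```

Request:
jog_arm(
  gripper=[0.21,0.25,0.3,0.3,0.3,0.3,0.3,0.3],
  offset=[
    [0,0,0.1],
    [0,0,2.5],
    [1.7,1,4.6],
    [6,3.6,4.8],
    [10.5,6.2,4.8],
    [15,8.9,4.8],
    [17.8,10.6,4.6],
    [18.2,10.9,3],
  ],
  twist=[10,18,28,38,48,58,67,67],
)

```text
clock: 36.15
tcp_pos: [0.68, 0.0852, 0.1524]
orientation: [-0.001, 0.78, -0.626, 0.002]
wrist_force: [-0.2, -1.2, -0.1]
finger_gap: 0.0257
grip_force: 0.0
```

Request:
jog_arm(
  gripper=[0.25,0.21,0.21,0.21,0.21,0.21,0.21,0.21],
  offset=[
    [0,0,-2],
    [0,0,-3],
    [0,0,-3],
    [0,0,-3],
    [0,0,-3],
    [0,0,-3.02],
    [0,0,-3.03],
    [0,0,-3.04],
  ],
  twist=[0,0,-7,-14,-17,-20,-22,-23],
)

```text
clock: 37.15
tcp_pos: [0.6768, 0.0841, 0.1218]
orientation: [0.0, -0.639, 0.769, -0.001]
wrist_force: [2.5, 1.0, 0.1]
finger_gap: 0.0179
grip_force: 3.1
```

```bash
python3 now.py 2
```

```text
ABCD [-2.3   -2.438 -2.413 -2.277] f [[-2.24, -2.54, -2.46, -2.16], [-2.36, -2.34, -2.37, -2.39]]
tau6,ftz,grip [0.142 0.07  2.672] [0.032 0.025 0.144]
wrist [ 2.611 -0.867 -0.464]
37.25 tcp [0.677 0.084 0.122] yaw 259.501873261819
```

Request:
jog_arm(
  gripper=[0.21,0.21,0.21,0.21,0.21,0.25,0.3,0.3],
  offset=[
    [0,0,0],
    [0,0,-0.02],
    [0,0,-0.02],
    [0,0,0.1],
    [0,0,2.5],
    [-1.5,-0.9,4.6],
    [-6,-3.6,4.6],
    [-11,-6.6,4.6],
  ],
  twist=[-2,-4,-5,5,12,2,-8,-18],
)

```text
clock: 38.25
tcp_pos: [0.5644, 0.0185, 0.167]
orientation: [-0.001, -0.509, 0.861, 0.001]
wrist_force: [0.3, -0.7, 1.0]
finger_gap: 0.0258
grip_force: 0.0
```

```bash
python3 now.py 1
```

```text
ABCD [-2.365 -2.58  -2.41  -2.195] f [[-2.37, -2.58, -2.41, -2.2]]
tau6,ftz,grip [ 0.183 -0.039  0.   ] [0. 0. 0.]
wrist [-7.108 -1.183 -1.582]
38.3 tcp [0.554 0.017 0.165] yaw 240.79659205581436
```

Request:
jog_arm(
  gripper=[0.3,0.3,0.25,0.21,0.21,0.21,0.21,0.21],
  offset=[
    [-5,-3,0],
    [-7.2,-4.4,-0.5],
    [-7.2,-4.4,-3],
    [-7.2,-4.4,-4.7],
    [-7.2,-4.4,-4.7],
    [-7.2,-4.4,-4.7],
    [-7.2,-4.4,-4.72],
    [-7.2,-4.4,-4.73],
  ],
  twist=[-5,-9,-9,-9,-18,-26,-30,-33],
)

```text
clock: 39.3
tcp_pos: [0.4931, -0.0249, 0.1195]
orientation: [-0.001, -0.246, 0.969, 0.001]
wrist_force: [-0.2, -0.0, -1.0]
finger_gap: 0.0182
grip_force: 3.5
```

```bash
python3 now.py 2
```

```text
ABCD [-2.322 -2.52  -2.605 -2.407] f [[-2.3, -2.46, -2.62, -2.46], [-2.34, -2.58, -2.6, -2.35]]
tau6,ftz,grip [0.244 0.08  2.468] [0.112 0.019 0.385]
wrist [-0.128 -0.244 -1.737]
39.4 tcp [ 0.493 -0.025  0.12 ] yaw 208.55294113370758
```

Request:
jog_arm(
  gripper=[0.21,0.25,0.3,0.3,0.3,0.3,0.3,0.3],
  offset=[
    [0,0,0.2],
    [0,0,2.8],
    [1.6,-0.4,5],
    [5.6,-1.4,5],
    [9.8,-2.5,5],
    [13.5,-3.4,5],
    [14.6,-3.7,4.5],
    [14.6,-3.7,2.5],
  ],
  twist=[10,10,0,-10.5,-21,-31.5,-42,-52],
)

```text
clock: 40.4
tcp_pos: [0.6418, -0.0627, 0.1453]
orientation: [0.001, 0.206, 0.979, 0.0]
wrist_force: [-0.4, -0.8, 0.2]
finger_gap: 0.0253
grip_force: 0.0
```

Request:
jog_arm(
  gripper=[0.3,0.25,0.21,0.21,0.21,0.21,0.21,0.21],
  offset=[
    [0,0,-0.5],
    [0,0,-2.3],
    [0,0,-2.4],
    [0,0,-2.4],
    [0,0,-2.4],
    [0,0,-2.42],
    [0,0,-2.42],
    [0,0,-2.42],
  ],
  twist=[-8,-8,-8,-17,-25,-28,-30,-32],
)

```text
clock: 41.4
tcp_pos: [0.6401, -0.0627, 0.1214]
orientation: [0.0, 0.466, 0.885, -0.0]
wrist_force: [-2.9, -1.4, 1.6]
finger_gap: 0.0178
grip_force: 2.6
```

```bash
python3 now.py 2
```

```text
ABCD [-2.357 -2.582 -2.553 -2.328] f [[-2.35, -2.56, -2.58, -2.37], [-2.37, -2.6, -2.53, -2.29]]
tau6,ftz,grip [0.156 0.031 2.189] [0.085 0.008 0.193]
wrist [-2.224 -2.864  2.208]
41.5 tcp [ 0.64  -0.063  0.121] yaw 124.51157408434898
```

Request:
jog_arm(
  gripper=[0.21,0.21,0.21,0.21,0.21,0.21,0.21,0.21],
  offset=[
    [-0.03,-0.04,0],
    [-0.03,-0.04,-0.02],
    [-0.03,-0.04,-0.02],
    [-0.03,-0.04,-0.02],
    [-0.03,-0.04,-0.02],
    [-0.03,-0.04,2.5],
    [-1.3,2.1,4.8],
    [-3.5,6,5],
  ],
  twist=[-2,-4,-5,-5,5,13,23,33],
)

```text
clock: 42.5
tcp_pos: [0.6072, -0.0025, 0.1724]
orientation: [0.002, 0.193, 0.981, 0.001]
wrist_force: [-1.1, 0.9, 0.7]
finger_gap: 0.0177
grip_force: 0.0
```

Request:
jog_arm(
  gripper=[0.3,0.3,0.3,0.3,0.3,0.25,0.21,0.21],
  offset=[
    [-2,3.3,0],
    [-4.5,7.6,0],
    [-6.8,11.4,0],
    [-7.4,12.4,-0.6],
    [-7.4,12.4,-2.5],
    [-7.4,12.4,-4.5],
    [-7.4,12.4,-5.1],
    [-7.4,12.4,-5.1],
  ],
  twist=[10.5,21,31.5,37,37,37,37,32],
)

```text
clock: 43.5
tcp_pos: [0.5311, 0.1219, 0.1194]
orientation: [-0.0, -0.082, 0.997, 0.0]
wrist_force: [-0.2, 0.7, 0.9]
finger_gap: 0.0175
grip_force: 0.0
```

```bash
python3 now.py 1
```

```text
ABCD [-2.405 -2.66  -2.62  -2.36 ] f [[-2.41, -2.66, -2.62, -2.36]]
tau6,ftz,grip [-0.013 -0.017  0.   ] [0. 0. 0.]
wrist [ 0.562 -0.356  0.978]
43.55 tcp [0.531 0.122 0.12 ] yaw 189.21492571305893
```

Request:
jog_arm(
  gripper=[0.21,0.21,0.21,0.21,0.21,0.21,0.21,0.21],
  offset=[
    [0,-0.12,0],
    [0,-0.12,0],
    [0,-0.12,0],
    [0,-0.12,-0.01],
    [0,-0.12,-0.02],
    [0,-0.12,-0.03],
    [0,-0.12,-0.03],
    [0,-0.12,-0.03],
  ],
  twist=[-6,-11,-14,-16,-18,-19,-20,-20],
)

```text
clock: 44.55
tcp_pos: [0.5315, 0.1208, 0.1201]
orientation: [0.0, 0.091, 0.996, 0.001]
wrist_force: [-2.2, 4.0, 6.1]
finger_gap: 0.0181
grip_force: 4.2
```

```bash
python3 now.py 2
```

```text
ABCD [-2.285 -2.555 -2.715 -2.442] f [[-2.32, -2.58, -2.7, -2.44], [-2.25, -2.53, -2.72, -2.45]]
tau6,ftz,grip [0.133 0.116 4.118] [0.005 0.003 0.003]
wrist [-1.754  3.9    5.229]
44.65 tcp [0.532 0.121 0.12 ] yaw 169.5644818737885
```

Request:
jog_arm(
  gripper=[0.21,0.25,0.3,0.3,0.3,0.3,0.3,0.3],
  offset=[
    [0,0,0.1],
    [0,0,2.5],
    [1.6,-0.4,5],
    [5.6,-1.4,5],
    [9.8,-2.5,5],
    [13.5,-3.4,5],
    [14.5,-3.7,4.5],
    [14.5,-3.7,2.5],
  ],
  twist=[10,4,-6.5,-17,-27.5,-38,-48.5,-59],
)

```text
clock: 45.65
tcp_pos: [0.6785, 0.0818, 0.1444]
orientation: [0.002, 0.573, 0.82, 0.0]
wrist_force: [-0.7, 0.3, -0.7]
finger_gap: 0.0256
grip_force: 0.0
```

Request:
jog_arm(
  gripper=[0.3,0.25,0.21,0.21,0.21,0.21,0.21,0.21],
  offset=[
    [0,0,0],
    [0,0,-1.5],
    [0,0,-2.5],
    [0,0,-2.5],
    [0,0,-2.5],
    [0,0,-2.5],
    [0,0,-2.5],
    [0,0,-2.5],
  ],
  twist=[-10.5,-19,-19,-28,-36,-38,-40,-42],
)

```text
clock: 46.65
tcp_pos: [0.6767, 0.0831, 0.1187]
orientation: [0.0, 0.826, 0.563, -0.0]
wrist_force: [5.8, -0.3, -7.8]
finger_gap: 0.0174
grip_force: 8.6
```

```bash
python3 now.py 2
```

```text
ABCD [-2.375 -2.577 -2.577 -2.375] f [[-2.36, -2.51, -2.55, -2.41], [-2.39, -2.64, -2.6, -2.34]]
tau6,ftz,grip [0.346 0.227 7.859] [0.045 0.063 0.289]
wrist [ 5.257  0.22  -7.671]
46.75 tcp [0.677 0.083 0.119] yaw 68.56249884176982
```

```bash
python3 now.py 4
```

```text
ABCD [-2.394 -2.698 -2.567 -2.268] f [0.024 0.037 0.021 0.02 ]
tau6,ftz,grip [0.233 0.226 7.396] [0.017 0.038 0.013]
wrist [ 5.992  0.261 -8.049]
46.95 tcp [0.677 0.083 0.119] yaw 68.59433762846007
```

Request:
jog_arm(
  gripper=[0.21,0.25,0.3,0.3,0.3,0.3,0.3,0.3],
  offset=[
    [0,0,0.1],
    [0,0,2.5],
    [-1.7,-1,5],
    [-6,-3.6,5],
    [-10.5,-6.2,5],
    [-15,-8.9,5],
    [-17.8,-10.6,4.6],
    [-18.2,-10.85,2.5],
  ],
  twist=[10,10,2,-8,-16,-23,-23,-23],
)

```text
clock: 47.95
tcp_pos: [0.4929, -0.0262, 0.1463]
orientation: [0.001, 0.922, 0.386, 0.001]
wrist_force: [1.0, -0.4, 0.6]
finger_gap: 0.0257
grip_force: 0.0
```

Request:
jog_arm(
  gripper=[0.25,0.21,0.21,0.21,0.21,0.21,0.21,0.21],
  offset=[
    [0,0,-2],
    [0,0,-2.5],
    [0,0,-2.5],
    [0,0,-2.5],
    [0,0,-2.5],
    [0,0,-2.5],
    [0,0,-2.5],
    [0,0,-2.5],
  ],
  twist=[0,0,-8,-15,-18,-20,-21,-21],
)

```text
clock: 48.95
tcp_pos: [0.4934, -0.0248, 0.12]
orientation: [-0.0, 0.977, 0.213, -0.001]
wrist_force: [-5.7, 1.2, 3.9]
finger_gap: 0.0178
grip_force: 4.9
```

```bash
python3 now.py 3
```

```text
ABCD [-2.39  -2.645 -2.567 -2.313] f [[-2.36, -2.66, -2.6, -2.3], [-2.37, -2.62, -2.55, -2.3], [-2.44, -2.65, -2.55, -2.34]]
tau6,ftz,grip [0.165 0.159 4.848] [0.004 0.029 0.002]
wrist [-5.734  1.527  4.745]
49.1 tcp [ 0.493 -0.025  0.12 ] yaw 24.578933607602305
```

Request:
jog_arm(
  gripper=[0.21,0.21,0.21,0.21,0.21,0.21,0.21,0.21],
  offset=[
    [0,0,0],
    [0,0,0],
    [0,0,0],
    [0,0,0],
    [0,0,0],
    [0,0,0],
    [0,0,0],
    [0,0,0],
  ],
  twist=[-1,-2,-2.5,-2.5,-2.5,-2.5,-2.5,-2.5],
)

```text
clock: 50.1
tcp_pos: [0.4934, -0.0247, 0.1199]
orientation: [-0.0, 0.981, 0.192, -0.001]
wrist_force: [-5.3, 1.0, 4.5]
finger_gap: 0.018
grip_force: 6.3
```

```bash
python3 s.py
```

```text
clock 50.1
tcp_pos [ 0.4934 -0.0247  0.1199]
joint_pos [-0.2128  0.2242 -0.3563  0.9919  0.0001  2.5433]
tau [ -0.8645 -38.7064  28.8608  -2.3058  -0.1552   0.2133]
wrist_force [-5.3015  1.0354  4.4727]
ft_torque [0.3374 1.0325 0.2462]
grip_force 6.347661344334483
finger_gap 0.017979009511977853
yaw 22.087550636333464
```

Request:
jog_arm(
  gripper=[0.21,0.25,0.3,0.3,0.3,0.3,0.3,0.3],
  offset=[
    [0,0,0.1],
    [0,0,2.5],
    [1.6,-0.4,5],
    [5.6,-1.4,5],
    [9.8,-2.5,5],
    [13.5,-3.4,5],
    [14.6,-3.75,5],
    [14.6,-3.75,4],
  ],
  twist=[10.5,21,31.5,42,52.5,63,73.5,84],
)

```text
clock: 51.1
tcp_pos: [0.6429, -0.0635, 0.1601]
orientation: [0.002, 0.599, 0.801, 0.001]
wrist_force: [-0.3, -0.3, 0.5]
finger_gap: 0.0258
grip_force: 0.0
```

Request:
jog_arm(
  gripper=[0.3,0.3,0.25,0.21,0.21,0.21,0.21,0.21],
  offset=[
    [0,0,-0.3],
    [0,0,-2],
    [0,0,-3.8],
    [0,0,-4],
    [0,0,-4],
    [0,0,-4],
    [0,0,-4],
    [0,0,-4],
  ],
  twist=[10.5,21,29,24,17,12,10,9],
)

```text
clock: 52.1
tcp_pos: [0.6405, -0.0634, 0.1193]
orientation: [0.0, 0.537, 0.843, -0.001]
wrist_force: [-0.7, -4.4, -3.6]
finger_gap: 0.0176
grip_force: 8.6
```

```bash
python3 now.py 2
```

```text
ABCD [-2.383 -2.657 -2.592 -2.312] f [[-2.4, -2.61, -2.58, -2.37], [-2.37, -2.7, -2.6, -2.26]]
tau6,ftz,grip [0.297 0.217 7.616] [0.033 0.003 0.167]
wrist [-0.114 -4.978 -4.784]
52.2 tcp [ 0.64  -0.063  0.119] yaw 115.0374217803308
```

Request:
jog_arm(
  gripper=[0.21,0.25,0.3,0.3,0.3,0.3,0.3,0.3],
  offset=[
    [0,0,0.1],
    [0,0,2.5],
    [-1,1.7,5],
    [-3.6,6,5],
    [-6.2,10.4,5],
    [-8.9,14.9,5],
    [-10.6,17.8,4.6],
    [-10.9,18.2,2.5],
  ],
  twist=[10.5,21,31.5,42,52.5,63,71.5,71.5],
)

```text
clock: 53.2
tcp_pos: [0.5315, 0.1225, 0.1468]
orientation: [0.002, -0.06, 0.998, 0.001]
wrist_force: [1.2, 0.4, -0.4]
finger_gap: 0.0257
grip_force: 0.0
```

Request:
jog_arm(
  gripper=[0.25,0.21,0.21,0.21,0.21,0.21,0.21,0.21],
  offset=[
    [0,0,-2],
    [0,0,-2.5],
    [0,0,-2.5],
    [0,0,-2.5],
    [0,0,-2.5],
    [0,0,-2.5],
    [0,0,-2.5],
    [0,0,-2.5],
  ],
  twist=[0,0,-8,-15,-18,-19,-20,-20],
)

```text
clock: 54.2
tcp_pos: [0.5311, 0.1208, 0.1203]
orientation: [-0.0, 0.116, 0.993, 0.002]
wrist_force: [-1.5, 5.9, -0.4]
finger_gap: 0.0179
grip_force: 5.7
```

```bash
python3 now.py 2
```

```text
ABCD [-2.39  -2.678 -2.535 -2.247] f [[-2.41, -2.78, -2.52, -2.15], [-2.38, -2.58, -2.55, -2.34]]
tau6,ftz,grip [0.189 0.165 5.687] [0.004 0.016 0.003]
wrist [-2.488  5.167 -0.136]
54.3 tcp [0.531 0.121 0.12 ] yaw 166.6512081544164
```

Request:
jog_arm(
  gripper=[0.21,0.21,0.21,0.21,0.21,0.25,0.3,0.3],
  offset=[
    [0,0,0],
    [0,0,0],
    [0,0,0],
    [0,0,0.2],
    [0,0,2.5],
    [1.6,-0.4,5],
    [5.6,-1.4,5],
    [9.8,-2.5,5],
  ],
  twist=[-1,-1.2,-1.2,9,2,-8,-18,-28],
)

```text
clock: 55.3
tcp_pos: [0.6313, 0.0942, 0.1716]
orientation: [0.002, 0.356, 0.934, 0.001]
wrist_force: [0.4, 0.9, 0.1]
finger_gap: 0.0257
grip_force: 0.0
```

Request:
jog_arm(
  gripper=[0.3,0.3,0.3,0.3,0.3,0.25,0.21,0.21],
  offset=[
    [3.5,-0.9,0],
    [4.8,-1.2,0],
    [4.8,-1.2,0],
    [4.8,-1.2,-1],
    [4.8,-1.2,-3],
    [4.8,-1.2,-5],
    [4.8,-1.2,-5],
    [4.8,-1.2,-5],
  ],
  twist=[-10.5,-21,-31.5,-42,-53,-53,-61,-68],
)

```text
clock: 56.3
tcp_pos: [0.677, 0.0819, 0.1196]
orientation: [-0.0, 0.818, 0.576, -0.001]
wrist_force: [-3.3, -1.9, -2.5]
finger_gap: 0.0179
grip_force: 1.8
```

```bash
python3 now.py 2
```

```text
ABCD [-2.465 -2.718 -2.62  -2.368] f [[-2.49, -2.82, -2.66, -2.33], [-2.44, -2.62, -2.58, -2.41]]
tau6,ftz,grip [0.407 0.049 0.885] [0.3   0.018 0.115]
wrist [-1.865 -1.127 -0.819]
56.4 tcp [0.677 0.082 0.12 ] yaw 70.53673490339743
```

Request:
jog_arm(
  gripper=[0.21,0.21,0.21,0.21,0.21,0.21,0.21,0.21],
  offset=[
    [-0.05,0.08,0],
    [-0.05,0.08,0],
    [-0.05,0.08,0],
    [-0.05,0.08,0],
    [-0.05,0.08,0],
    [-0.05,0.08,0],
    [-0.05,0.08,0],
    [-0.05,0.08,0],
  ],
  twist=[-0.5,-1,-1.5,-2,-2.5,-2.5,-2.5,-2.5],
)

```text
clock: 57.4
tcp_pos: [0.677, 0.083, 0.1199]
orientation: [0.0, 0.829, 0.559, 0.0]
wrist_force: [-2.1, -2.9, 2.6]
finger_gap: 0.0178
grip_force: 8.2
```

```bash
python3 now.py 2
```

```text
ABCD [-2.46  -2.732 -2.518 -2.245] f [[-2.45, -2.78, -2.5, -2.16], [-2.47, -2.68, -2.54, -2.33]]
tau6,ftz,grip [0.276 0.294 8.209] [0.    0.021 0.006]
wrist [-1.481 -2.624  2.458]
57.5 tcp [0.677 0.083 0.12 ] yaw 68.03830274772804
```

Request:
jog_arm(
  gripper=[0.21,0.21,0.21,0.21,0.21,0.21,0.21,0.21],
  offset=[
    [0,0,0],
    [0,0,0],
    [0,0,0],
    [0,0,0],
    [0,0,0],
    [0,0,0],
    [0,0,0],
    [0,0,0],
  ],
  twist=[8,17,26,32,34,35,35.5,35.5],
)

```text
clock: 58.5
tcp_pos: [0.6769, 0.0838, 0.1195]
orientation: [-0.0, 0.619, 0.786, 0.001]
wrist_force: [-0.2, 3.8, -0.1]
finger_gap: 0.0177
grip_force: 3.2
```

```bash
python3 s.py | egrep "clock|tau|wrist|grip|yaw|ft_|tcp"
```

```text
clock 58.5
tcp_pos [0.6769 0.0838 0.1195]
tau [ -2.752  -61.1475  29.0998   0.1613  -1.2179  -0.1095]
wrist_force [-0.1777  3.8145 -0.0652]
ft_torque [ 0.888  -0.0949 -0.0464]
grip_force 3.203064703848213
yaw 103.54293625861641
```

Request:
jog_arm(
  gripper=[0.21,0.21,0.21,0.21,0.21,0.21,0.21,0.21],
  offset=[
    [0,0,0],
    [0,0,0],
    [0,0,0],
    [0,0,0],
    [0,0,0],
    [0,0,0],
    [0,0,0],
    [0,0,0],
  ],
  twist=[0.5,1,1.5,1.5,1.5,1.5,1.5,1.5],
)

```text
clock: 59.5
tcp_pos: [0.6769, 0.0832, 0.1197]
orientation: [0.0, 0.608, 0.794, 0.0]
wrist_force: [0.5, 3.9, -0.4]
finger_gap: 0.0178
grip_force: 2.6
```

```bash
python3 s.py | egrep "clock|tau|wrist|grip|yaw|ft_|tcp"
```

```text
clock 59.5
tcp_pos [0.6769 0.0832 0.1197]
tau [ -2.8632 -61.0931  28.8496   0.36    -1.2584  -0.0632]
wrist_force [ 0.5372  3.8646 -0.3661]
ft_torque [ 0.8147 -0.1791 -0.1671]
grip_force 2.632358609698713
yaw 105.04071140274664
```

Request:
jog_arm(
  gripper=[0.21,0.21,0.21,0.21,0.21,0.21,0.21,0.21],
  offset=[
    [0,0,0],
    [0,0,0],
    [0,0,0],
    [0,0,0],
    [0,0,0],
    [0,0,0],
    [0,0,0],
    [0,0,0],
  ],
  twist=[-8,-17,-26,-31,-33,-34,-34,-34],
)

```text
clock: 60.5
tcp_pos: [0.6768, 0.082, 0.1196]
orientation: [0.001, 0.814, 0.581, -0.001]
wrist_force: [0.5, -4.3, -0.6]
finger_gap: 0.0182
grip_force: 6.6
```

```bash
python3 now.py 2
```

```text
ABCD [-2.468 -2.758 -2.52  -2.23 ] f [[-2.49, -2.74, -2.46, -2.21], [-2.45, -2.78, -2.58, -2.25]]
tau6,ftz,grip [0.189 0.231 6.623] [0.002 0.01  0.002]
wrist [ 0.383 -6.018 -0.135]
60.6 tcp [0.677 0.082 0.12 ] yaw 71.02282000072485
```

Request:
jog_arm(
  gripper=[0.21,0.21,0.3,0.4,0.4,0.4,0.4,0.4],
  offset=[
    [0,0.05,0],
    [0,0.05,0],
    [0,0.05,1.5],
    [0,0.05,4],
    [0,0,7],
    [0,0,9],
    [0,0,9],
    [0,0,9],
  ],
  twist=[9,16,16,16,16,16,16,16],
)

```text
clock: 61.6
tcp_pos: [0.6766, 0.0834, 0.2093]
orientation: [-0.0, 0.725, 0.688, -0.0]
wrist_force: [-0.6, 0.3, -0.5]
finger_gap: 0.0341
grip_force: 0.0
```

```bash
python3 - <<'E'
from workcell import env
print(env.get_state()["clock"],env.hand_in())
E
```

```text
the job is handed in; nothing more can be done
61.6 None
```

I handed the job in at 61.6 s: all four nuts were run to light bearing and snugged in star order to about 0.19–0.25 N m by feel (nut1 reached 0.28 N m, about 40 N, and was backed off to about 0.2), and the lid measures level and home on the flange within about 0.25 mm; hand-in returned no verdict.

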